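# Refit the transfer pump's relay

### The job

Put the pump's relay back into its control box: lift the wing nut off the stud and put it in the steel tray, then lift off the cover plate and lay it flat on the floor of the same tray, and then plug the oblong relay fully home, straight and upright, into the socket that was under the cover. Let go of everything at the end, and leave the square connector block next to the relay where it stands.

Things in the scene. Friction and masses are not known exactly. Their poses are not given: they have to be found in the camera images.
- control_box: fixed grey control box, 210 (x) x 150 (y) x 55 mm high, on the bench; origin at the centre of its underside, its x runs from the socket to the stud
- socket (a point): centre of the mouth of the oblong socket hole in the box's top face (55 mm above the bench), hidden under the cover at first; hole 57 mm along its x, 33 mm along its y, 30 mm deep, with a dark surround; axes as the box's
- stud (a point): foot of the upright smooth steel stud, in the box's top face, 100 mm from the socket along the box's +x; stud 12 mm thick, 46 mm tall, no thread: nut and cover simply lift off; z up, axes as the box's
- nut_mid (a point): centre (half-way up) of the steel wing nut: square hub 34 x 34 mm (faces along its x and y), 44 mm tall, with a 16 mm bore through it along z; two wings 10 mm thick along its +x and -x, 72 mm over both, from 14 to 40 mm above its underside. It sits loose on the stud on top of the cover, wings roughly along the box's x. 120 g
- wing_nut: the same wing nut, origin at the centre of its underside
- cover_grip (a point): centre of the cover's upright grip rib (rib 50 mm along x, 12 mm thick along y, 40 mm tall, standing on the plate). The cover is a flat aluminium plate 170 (x) x 70 (y) x 6 mm; this point lies 26 mm above its underside; the plate reaches 100 mm from it to +x (the end with the 20 mm stud hole, whose centre is 75 mm to +x) and 70 mm to -x. The plate rests on the box, over the socket. 160 to 260 g
- cover: the same cover, origin under the centre of its stud hole, axes as cover_grip
- relay_mid (a point): centre of the loose oblong relay, half-way up its 81 mm; upright housing 70 (x) x 40 (y) x 56 mm of grey plastic on a black foot 54 (x) x 30 (y) x 25 mm tall, whose lowest 9 mm taper to 48 x 24 mm. It stands on its foot on the bench. Fully home, the housing's shoulder (15.5 mm below this point) rests on the box's top face; it fits either way round. 175 to 350 g
- relay: the same relay, origin at the centre of its underside
- tray_in (a point): centre of the inner floor (5 mm above the bench) of the fixed dark steel tray: 240 (x) x 210 (y) mm outside, walls 5 mm thick, rim 30 mm above the bench; axes along its sides. The tray stands on one side of the box and the relay on the other; which is which varies
- square_block: bystander: square connector block of the same grey plastic, 46 x 46 mm and 60 mm tall, standing about 120 mm from the relay; not the relay (origin under its foot)
Things that resemble listed ones, but are neither listed nor needed, are in the scene too. Leave any purple look-alike of the wing_nut alone.

How it is judged:
By the outcome, as a careful person would: the job done as asked, in the order asked, and still so for the second after the job is handed in, with the robot touching nothing.
It also fails if it takes over 72 s, if anything falls off the work surface, if the arm or the gripper's body presses on something with over 40 N, if the wrist force passes 120 N, or if a joint passes its speed limit or range.

### The arm

A 6-joint arm with a two-finger parallel gripper is mounted at the origin on the work surface. World frame = base frame: x ahead of the robot, y to its left, z up, the work surface at z = 0. Lengths are in mm, angles in rad, forces in N, time in s.
With the tool pointing down it reaches from about 200 to 875 mm from the base axis. Payload 3.4 kg.
Tool frame: the origin (TCP) lies midway between the tips of the shut fingers; the grasp point (between the pads) lies 19 mm behind it; z points along the fingers, x is the direction in which the jaws open and shut, and the axes are right-handed (so a half turn about z gives the same grasp; the last joint's range is limited). The gripper opens to 94 mm and grips with 3 to 60 N. Pads are 16 mm wide; open, the fingers measure 119 mm over their backs; the gripper's body (75 mm by 177 mm) begins 78 mm behind the grasp point.
Start: joints at [1.097, 0.276, 1.505, -0, 1.361, -0.121], TCP at [198.698, 539.618, 179.393] pointing down, gripper open.
Joint ranges: [-2.89, 2.89], [-0.75, 2.08], [0.22, 2.7], [-1.18, 4.32], [0.11, 2.71], [-2.7, 2.7]. Speed limits (rad/s): [2.57, 2.57, 3.14, 3.14, 3.14, 3.14].

### API

Orientations are given as a unit quaternion [x, y, z, w].
In Python, from rig import monitor, camera, camera_params, r, masks_of, place_of gives the robot as it stands.
- The arm moves only by the tool play_rows, never from a script. Its argument "targets" is text: rows parted by semicolons, each of 5 numbers parted by spaces: the finger opening in cm, from 0 to 9.4, then the shift along the world's x, y, z in cm, then the turn about the world's z in rad. A call has 1 to 12 rows; each row is the pose to reach, as a shift and turn from the pose measured when the call began; what a row does not reach only later rows make up. A row lasts 1/8 s, in which the tool goes at most 62.5 mm and 10.7 degrees, less where a joint would pass 70% of its speed; a pose out of reach is approached as far as the arm can. A call with a gripper value outside its range is refused whole. The fingers move at their own pace and stop on an object; "force" is the grip in N (left out, the last holds). Time passes only in rows, so rows that repeat a pose let the fingers close. It gives the time, the measured TCP pose, the force and the opening at its end, in the units of the state.
- monitor.observe(): the state, without advancing time (a new reading comes with each control period).
- camera(name): name is "scene" or "side" or "wrist"; returns (picture, depth): 384x512x3 uint8, red, green, blue; 384x512 float32, mm along the optical axis (not along the pixel's ray), 0 where there is no reading.
- camera_params(name): a dict with "fovy" (degrees; the focal length in pixels is half the picture's height over the tangent of half this angle, whatever the lens; pixels are square), "cx", "cy" (the principal point, pixels), "rvec" (rotation vector, rad) and "tvec" (3), from world to camera coordinates, as OpenCV has them. Camera axes: x right, y down, z forward; pixel columns grow to the right and rows downward; lengths in mm; the calibration is good to about 2 mm. A picture is of the moment at which its call begins: read the wrist's pose just before it. camera_params takes no time and is no camera call; for the wrist camera it gives the pose at the moment of the call.
- r.close_job(): hands the job in, once; it reports no verdict.
Trained networks look in the newest picture that a camera, given by its name, has taken for a name from the list of things; names that differ only in an ending like _2 or _b are one class to them, and where a whole thing is asked for, a point or a joint stands for the part that bears it (a point fixed in the world has none). Each returns a list of dicts, best first, with "confidence" (0 to 1); they miss things now and then, are a little off and sometimes report something else, mostly with a low value. They report only what shows in the picture. A call takes as long as a camera call. They do not tell look-alikes from the thing itself.
- masks_of(target, camera): "pixels" (384x512 bool, what is visible of it) and "at" ([column, row] in pixels, amid what is visible of it).
- place_of(target, camera): "at" ([column, row] in pixels: a listed point, or the origin of a listed thing).
The state is a dict: "time": time; "qpos": joint angles; "qvel": joint speeds; "tau": joint torques, N m; "tcp_pos": TCP position; "tool_rot": TCP orientation; "wrist_force": force on the tool from outside, world axes, zero at the start; "torque": the same for the moment, N m; "opening": finger opening in mm.
Only numpy, scipy, OpenCV 4.12 (cv2) and the standard library are available. Lean on these libraries where they do the work, as an engineer would, in place of code of your own. Each camera call takes 0.05 s, during which the arm holds its last target.

## Working session

There is one attempt and no reset: what is moved stays moved. The work goes in short steps, Python scripts to look and compute and a tool call to move; the robot and the scene stay as the last step left them, time stands still between calls to the robot, and variables do not carry over. Pictures are saved under pics/ and viewed, and the job is handed in when it is done.

Besides the shell and the picture viewer there is one more tool, called after "Call:" as name(argument=value, ...) on one line, values as JSON. play_rows: Moves the arm, as the interface text tells. Its arguments: {"type":"object","properties":{"targets":{"type":"string"},"force":{"type":"number"}},"required":["targets"]}

```bash
ls; mkdir -p pics; cat > h.py <<'E'
import numpy as np, cv2
from rig import monitor, camera, camera_params, r, masks_of, place_of
def cam(n):
    p=camera_params(n); img,d=camera(n); f=192/np.tan(np.radians(p['fovy'])/2)
    R=cv2.Rodrigues(np.array(p['rvec'],float))[0]; t=np.array(p['tvec'],float).ravel()
    return dict(img=img,d=d,f=f,cx=p['cx'],cy=p['cy'],R=R,t=t,p=p)
def world(c):
    v,u=np.mgrid[0:384,0:512]; z=c['d']
    P=np.stack([(u-c['cx'])/c['f']*z,(v-c['cy'])/c['f']*z,z],-1)
    W=(P-c['t'])@c['R']; W[z<=0]=np.nan
    return W
def onz(c,uv,z):
    ray=c['R'].T@np.array([(uv[0]-c['cx'])/c['f'],(uv[1]-c['cy'])/c['f'],1]); o=-c['R'].T@c['t']
    return o+ray*(z-o[2])/ray[2]
def proj(c,X):
    q=c['R']@np.array(X,float)+c['t']; return np.array([q[0]/q[2]*c['f']+c['cx'],q[1]/q[2]*c['f']+c['cy']])
def save(n,img): cv2.imwrite('pics/'+n+'.png',cv2.cvtColor(img,cv2.COLOR_RGB2BGR))
E
python3 - <<'E'
from h import *
import pickle
print(monitor.observe())
for n in ['scene','side','wrist']:
    c=cam(n); save(n+'0',c['img']); print(n,c['p'])
    pickle.dump(c,open(n+'0.pkl','wb'))
    if n!='wrist':
        for t in ['nut_mid','cover_grip','relay_mid','tray_in','stud','socket','square_block','control_box']:
            print(n,t,[(np.round(a['at'],1),round(a['confidence'],2)) for a in place_of(t,n)][:4])
E
```

```text
pics
{'time': 0.0, 'qpos': array([ 1.09699916e+00,  2.76577016e-01,  1.50612631e+00, -3.60560563e-06,
        1.36066899e+00, -1.20991014e-01]), 'qvel': array([ 6.21863284e-05, -1.05830711e-03,  2.67845382e-03,  1.50517205e-04,
        6.16902264e-04, -1.66766715e-03]), 'tau': array([ 1.23675462e-03, -4.04593027e+01, -2.37232411e+01,  7.04113813e-02,
        3.46823211e-02, -1.79670869e-04]), 'tcp_pos': array([198.40349019, 539.03864411, 178.51774713]), 'tool_rot': array([ 8.20222746e-01,  5.72043578e-01, -7.85135265e-04,  4.18766851e-04]), 'wrist_force': array([0.712215  , 0.42882635, 0.21446508]), 'torque': array([ 0.00803053,  0.00510894, -0.04822788]), 'opening': 93.87783147527209}
scene {'fovy': 43.821445384426795, 'cx': 254.64674608724928, 'cy': 190.97272941381513, 'rvec': array([ 1.44557755,  2.34102858, -0.72327384]), 'tvec': array([ 249.35412215, -400.75612205, 1742.17234896])}
scene nut_mid [(array([189.3, 207.6]), 0.7), (array([247.9, 204.5]), 0.68), (array([228. , 155.4]), 0.62)]
scene cover_grip [(array([261.8, 188.5]), 0.83), (array([264.3, 186.9]), 0.7), (array([348.2,
[... 591 characters left out ...]
1, 207.1]), 0.81), (array([271. , 256.2]), 0.8)]
side cover_grip [(array([250.4, 180.8]), 0.75)]
side relay_mid [(array([350.1, 292.5]), 0.6), (array([272.2, 177.3]), 0.23)]
side tray_in [(array([173.4, 159.7]), 0.58)]
side stud [(array([272. , 176.2]), 0.58), (array([249.6, 180.7]), 0.57), (array([386.9, 276.9]), 0.21)]
side socket [(array([245.2, 192.1]), 0.76), (array([272.5, 177. ]), 0.37)]
side square_block [(array([386.6, 278. ]), 0.68)]
side control_box [(array([253.7, 202.6]), 0.57)]
wrist {'fovy': 66.65525747285793, 'cx': 259.63836468033713, 'cy': 194.68431159359187, 'rvec': array([-2.41048099, -1.67918895, -0.20344971]), 'tvec': array([-575.75189058,  -23.13714318,  390.77275584])}
```

View pics/scene0.png

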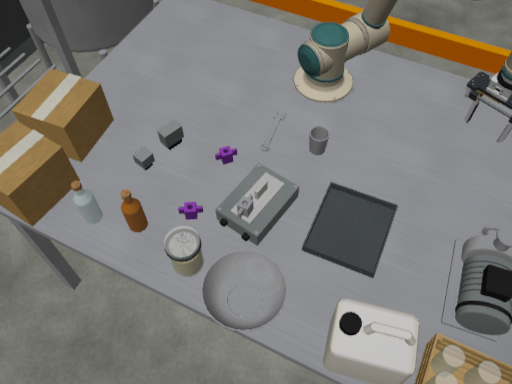

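View pics/side0.png

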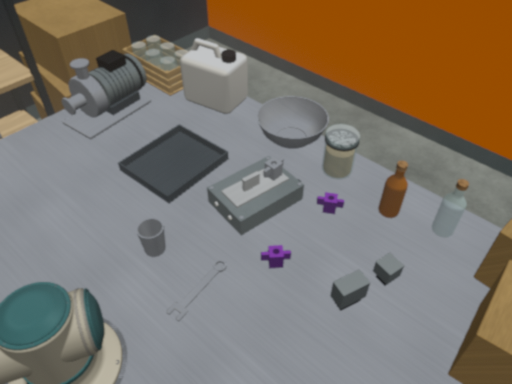

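View pics/wrist0.png

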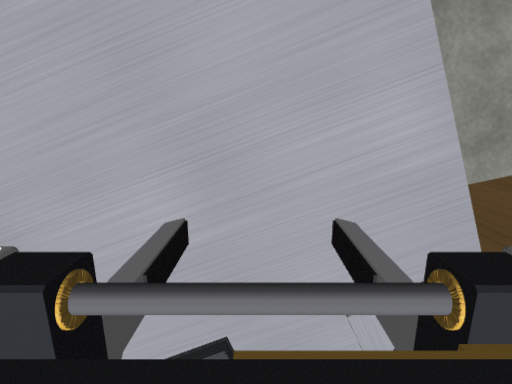

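Scene view: the steel nut is on the box at (247,204); the purple look-alikes are at (228,155) and (190,208). The relay candidates are the larger block at (171,133) and the smaller square one at (144,158). The tray is at (352,228) and the cover rib at (262,188). Next I'll measure these.

```bash
cat > m.py <<'E'
from h import *
import pickle
S=pickle.load(open('scene0.pkl','rb'));D=pickle.load(open('side0.pkl','rb'))
for n,c in (('scene',S),('side',D)):
    W=world(c); g=cv2.cvtColor(c['img'],cv2.COLOR_RGB2HSV)
    bench=W[(abs(W[...,2])<15)]; print(n,'bench z med',np.median(bench[:,2]))
    def rect(name,x0,x1,y0,y1,z0,z1):
        m=(W[...,0]>x0)&(W[...,0]<x1)&(W[...,1]>y0)&(W[...,1]<y1)&(W[...,2]>z0)&(W[...,2]<z1)
        P=W[m]
        if len(P)<8: print(name,len(P)); return
        r_=cv2.minAreaRect(P[:,:2].astype(np.float32)); print(n,name,len(P),'c',np.round(r_[0],1),'sz',np.round(r_[1],1),'ang',round(r_[2],1),'zmed',round(float(np.median(P[:,2])),1),'max',round(float(P[:,2].max()),1))
    for nm,uv,z in [('nut',(247,204) if n=='scene' else (272,167),90),('rib',(262,188) if n=='scene' else (250,181),100),('relay',(171,130) if n=='scene' else (350,283),81),('sq',(144,155) if n=='scene' else (388,262),60),('tray',(352,228) if n=='scene' else (174,160),5)]:
        u,v=map(int,uv); print(n,nm,np.round(onz(c,uv,z)[:2],1),'depthW',np.round(W[v,u],1))
        globals()[n+nm]=W[v,u]
    q=onz(c,(171,130) if n=='scene' else (350,283),81); rect('relay',q[0]-60,q[0]+60,q[1]-60,q[1]+60,70,95)
    q=onz(c,(144,155) if n=='scene' else (388,262),60); rect('sq',q[0]-40,q[0]+40,q[1]-40,q[1]+40,50,70)
    q=onz(c,(250,200) if n=='scene' else (255,190),60); rect('box',q[0]-150,q[0]+150,q[1]-150,q[1]+150,48,70);rect('rib/nut',q[0]-150,q[0]+150,q[1]-150,q[1]+150,80,130)
    q=onz(c,(352,228) if n=='scene' else (174,160),5); rect('tray',q[0]-170,q[0]+170,q[1]-170,q[1]+170,18,40)
E
python3 m.py
python3 - <<'E'
import cv2
a=cv2.imread('pics/scene0.png')[100:260,110:320];b=cv2.imread('pics/side0.png')[140:320,190:420]
cv2.imwrite('pics/sc0.png',cv2.resize(a,None,fx=3.5,fy=3.5,interpolation=2));cv2.imwrite('pics/sd0.png',cv2.resize(b,None,fx=3.3,fy=3.3,interpolation=2))
E
```

```text
scene bench z med 1.552095906398454
scene nut [644.1  23.3] depthW [653.9  28.9 107.7]
scene rib [582.7  40. ] depthW [578.8  38.1  93.6]
scene relay [ 499.7 -322.7] depthW [ 497.2 -325.    77.3]
scene sq [ 609.8 -355.9] depthW [ 609.4 -356.3   59.3]
scene tray [534.7 309.5] depthW [536.5 309.6   8. ]
scene relay 264 c [ 496.2 -332.8] sz [48.2 70.8] ang 69.0 zmed 81.6 max 89.6
scene sq 209 c [ 609. -364.] sz [51.  46.3] ang 76.8 zmed 61.0 max 67.5
scene box 2792 c [587.9 -17.4] sz [255.7 225.1] ang 83.8 zmed 57.4 max 69.9
scene rib/nut 374 c [672.5  52.8] sz [235.8  84.5] ang 26.0 zmed 101.3 max 112.0
scene tray 807 c [539.4 303.4] sz [245.4 210.2] ang 2.6 zmed 28.9 max 38.5
side bench z med -0.5358160376087833
side nut [645.3  21.3] depthW [630.9   9.4 106.9]
side rib [559.4  21. ] depthW [566.7  27.9  90.2]
side relay [ 488.4 -332. ] depthW [ 488.1 -332.1   81.4]
side sq [ 606.1 -359.2] depthW [ 606.5 -359.1   59.5]
side tray [545.1 316. ] depthW [546.  317.4   3.5]
side relay 609 c [ 493.4 -333.7] sz [41.5 71. ] ang 70.1 zmed 80.1 max 85.3
side sq 402 c [ 606.  -365.1] sz [47.7 48.7] ang 74.8 zmed 58.9 max 64.5
side box 2849 c [590.6  29. ] sz [155.1 214.2] ang 79.9 zmed 55.3 max 69.7
side rib/nut 435 c [616.7  21. ] sz [ 37.7 135.3] ang 86.9 zmed 98.5 max 107.7
side tray 901 c [538.2 304.1] sz [243.9 216.3] ang 2.6 zmed 25.9 max 33.8
```

View pics/sc0.png

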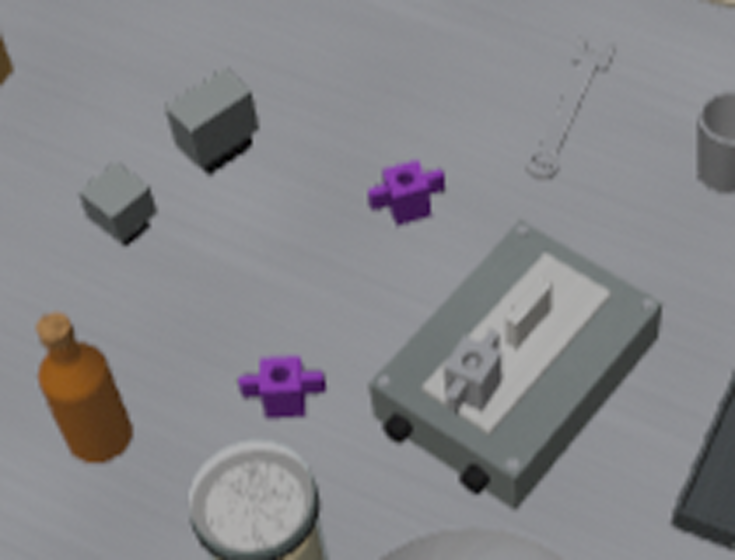

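View pics/sd0.png

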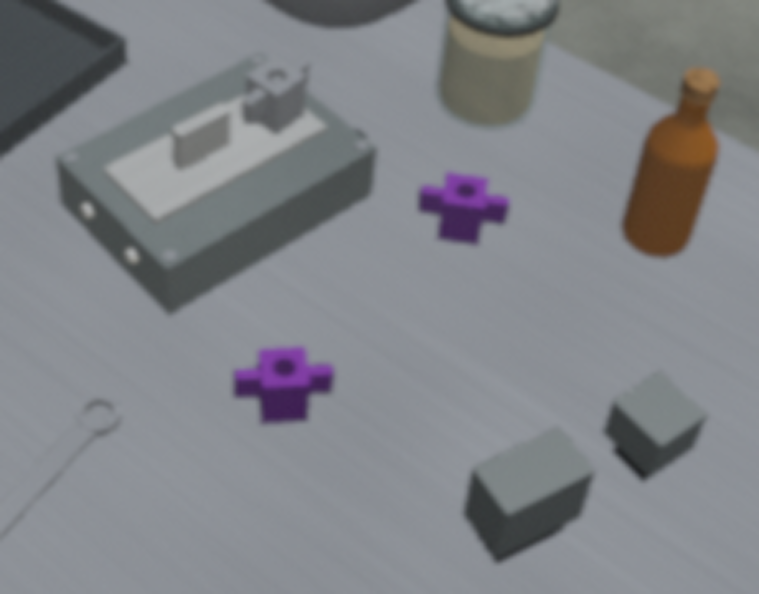

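The steel nut on the stud at (247,204) is the target and the purple ones are off the box. The relay is the 71x41 mm block at about (494,-333), and the 48 mm square one stays where it is. Next is a wrist look over the box.

```bash
python3 - <<'E'
from h import *
import pickle
c=pickle.load(open('wrist0.pkl','rb'));o=-c['R'].T@c['t']; print(o, 'axis',c['R'][2],'right',c['R'][0])
t=np.array([198.4,539,178.5]); a=np.radians(69.8); print('in tool (jaw,perp):', (o-t)@[np.cos(a),np.sin(a),0],(o-t)@[-np.sin(a),np.cos(a),0], o[2]-t[2])
print((c['R'][2])@[np.cos(a),np.sin(a),0],c['R'][2]@[-np.sin(a),np.cos(a),0])
E
```

```text
[133.21680847 564.36642744 385.32159442] axis [ 0.22354593 -0.08206735 -0.97123229] right [3.46492843e-01 9.38052489e-01 4.87613284e-04]
in tool (jaw,perp): 1.2985765246958572 69.93295215780473 206.82159442274036
0.00017037460501161117 -0.23813400366824522
```

Call:
play_rows(targets="7 4 -5 4 0.05;7 8 -10 7.2 0.1;7 12 -15 7.2 0.18;7 16 -20 7.2 0.18;7 20 -25 7.2 0.18;7 24 -30 7.2 0.18;7 28 -35 7.2 0.18;7 32 -40 7.2 0.18;7 36 -45 7.2 0.18;7 39 -49 7.2 0.18;7 41.2 -50.9 7.2 0.18;7 41.2 -50.9 7.2 0.18")

```text
time: 2.45
tcp_pos: [612.6, 27.7, 250.1]
tool_rot: [0.767, 0.642, -0.0, 0.0]
wrist_force: [-0.6, 0.3, -0.8]
opening: 70.0
```

```bash
python3 - <<'E'
from h import *
import pickle
c=cam('wrist'); save('w1',c['img']); pickle.dump(c,open('w1.pkl','wb'))
for t in ['nut_mid','cover_grip','cover','stud']:
    z={'nut_mid':83,'cover_grip':81,'cover':55,'stud':55}[t]
    print(t,[(np.round(a['at'],1),round(a['confidence'],2),np.round(onz(c,a['at'],z)[:2],1)) for a in place_of(t,'wrist')][:3])
W=world(c)
print(monitor.observe()['time'])
for n,z0,z1 in(('nuttop',102,110),('ribtop',98,102),('plate',58,64),('box',50,58)):
    m=(W[...,2]>z0)&(W[...,2]<z1); m[250:]=False
    P=W[m]; P=P[(P[:,0]>440)&(P[:,0]<720)&(abs(P[:,1]-30)<140)]
    if len(P)>20:
        q=cv2.minAreaRect(P[:,:2].astype(np.float32)); print(n,len(P),np.round(q[0],1),np.round(q[1],1),round(q[2],1))
E
```

```text
nut_mid [(array([123. ,  90.5]), 0.96, array([ 477. , -115.1])), (array([261.6, 206.6]), 0.78, array([650.4,  24.4])), (array([168.4, 244.2]), 0.6, array([ 680.7, -111. ]))]
cover_grip [(array([260.4, 152.4]), 0.71, array([579.9,  35.4]))]
cover [(array([259. , 199.1]), 0.78, array([646.9,  21.4]))]
stud [(array([258. , 201.8]), 0.64, array([650.5,  19.3]))]
2.7
nuttop 734 [616.1  23.3] [ 34.1 130.4] 87.2
ribtop 579 [616.9  25.5] [ 29.9 133.8] 76.0
plate 5294 [588.3  31.7] [137.3 201.6] 80.8
box 10044 [590.5  31.9] [150.4 210.4] 80.1
```

View pics/w1.png

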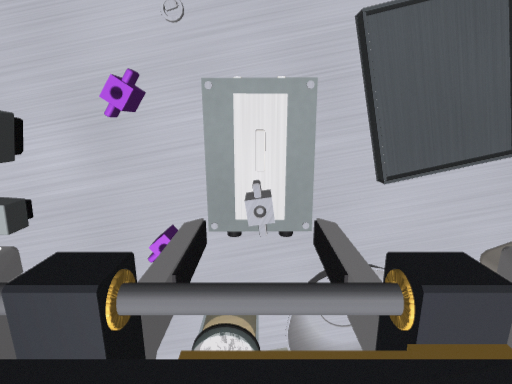

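The wrist view shows the box centred near (260,155), the rib at (260,152) and the nut at (260,208), slightly turned relative to the box. Next I'll get the nut's yaw.

```bash
python3 - <<'E'
from h import *
import pickle
c=pickle.load(open('w1.pkl','rb')); W=world(c)
m=(W[...,2]>72)&(W[...,2]<115); m[245:]=False
m&=(abs(W[...,1]-30)<60)
N=m&(W[...,0]>611)&(W[...,0]<700); Rb=m&(W[...,0]<611)&(W[...,0]>530)
print(N.sum(),Rb.sum())
for n,M in(('nut',N),('rib',Rb)):
    P=W[M];
    T=P[P[:,2]>P[:,2].max()-9]; 
    for lab,Q in(('all',P),('top',T)):
        q=cv2.minAreaRect(Q[:,:2].astype(np.float32)); print(n,lab,len(Q),np.round(q[0],1),np.round(q[1],1),round(q[2],1),Q[:,2].max().round(1))
T=W[N]; w=T[(T[:,2]>92)&(T[:,2]<102)]; q=np.array(w)
print('wing pts', np.round(q[:,:2].min(0),1),np.round(q[:,:2].max(0),1)); 
u,s,vt=np.linalg.svd(q[:,:2]-q[:,:2].mean(0)); print('wingdir',np.degrees(np.arctan2(vt[0,1],vt[0,0])),len(q),q.mean(0))
im=c['img'][170:245,215:305]; save('w1n',cv2.resize(im,None,fx=7,fy=7,interpolation=2))
E
```

```text
1055 415
nut all 1055 [648.8  21.7] [33.9 70.9] 87.7 107.7
nut top 885 [649.1  21.7] [33.9 70.3] 87.7 107.7
rib all 415 [576.1  34.9] [11.1 49.6] 79.7 103.6
rib top 415 [576.1  34.9] [11.1 49.6] 79.7 103.6
wing pts [613.4   6.1] [684.4  38.3]
wingdir -2.398508787063053 314 [645.37587113  21.95692082  99.5139388 ]
```

View pics/w1n.png

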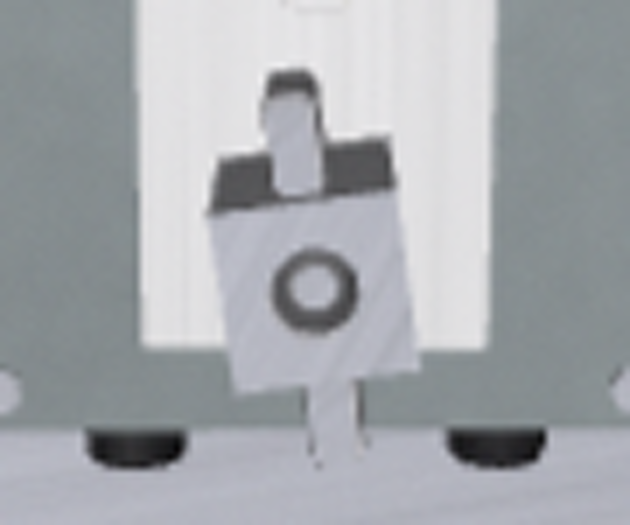

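Call:
play_rows(targets="7 2 -0.3 -4 0.07;7 3.64 -0.6 -9 0.137;7 3.64 -0.6 -13 0.137;7 3.64 -0.6 -16 0.137;7 3.64 -0.6 -18.4 0.137;7 3.64 -0.6 -18.4 0.137;7 3.64 -0.6 -18.4 0.137;2.5 3.64 -0.6 -18.4 0.137;2.5 3.64 -0.6 -18.4 0.137;2.5 3.64 -0.6 -18.4 0.137;2.5 3.64 -0.6 -18.4 0.137", force=25)

```text
time: 4.08
tcp_pos: [646.4, 23.1, 68.2]
tool_rot: [0.719, 0.695, -0.001, 0.002]
wrist_force: [-1.1, -7.2, 1.5]
opening: 33.8
```

Call:
play_rows(targets="2.5 0 0 1.5 0;2.5 0 0 4 0;2.5 0 0 7 0;2.5 0 0 9 0;2.5 0 0 9 0")

```text
time: 4.7
tcp_pos: [647.7, 23.5, 160.7]
tool_rot: [0.719, 0.695, 0.0, 0.003]
wrist_force: [-0.3, -0.5, -1.1]
opening: 33.9
```

Call:
play_rows(targets="2.5 -2.5 5 0 0;2.5 -5 10 0 0;2.5 -7.5 15 0 0;2.5 -10 20 0 0;2.5 -10.6 21.8 -2 0.06;2.5 -10.6 21.8 -6 0.06;2.5 -10.6 21.8 -10 0.06;2.5 -10.6 21.8 -13 0.06;2.5 -10.6 21.8 -14 0.06;2.5 -10.6 21.8 -14 0.06")

```text
time: 5.95
tcp_pos: [541.2, 241.5, 20.1]
tool_rot: [0.698, 0.716, -0.0, 0.003]
wrist_force: [0.7, -0.1, -1.0]
opening: 33.8
```

Call:
play_rows(targets="2.5 0 0 -0.4 0;2.5 0 0 -0.7 0;2.5 0 0 -0.7 0;4.8 0 0 -0.7 0;4.8 0 0 -0.7 0;4.8 0 0 0 0;4.8 0 0 5 0;4.8 0 0 10 0;4.8 0 0 14 0;4.8 0.5 -5 15 -0.1;4.8 1.5 -10 16 -0.2;4.8 1.5 -14 16 -0.2")

```text
time: 7.45
tcp_pos: [557.5, 99.8, 181.8]
tool_rot: [0.766, 0.643, 0.001, 0.004]
wrist_force: [0.4, -0.5, -0.4]
opening: 47.9
```

```bash
python3 - <<'E'
from h import *
import pickle
print({k:np.round(v,3) for k,v in monitor.observe().items() if k in('tcp_pos','tool_rot','wrist_force','opening','time')})
c=cam('wrist'); save('w2',c['img']); pickle.dump(c,open('w2.pkl','wb'))
W=world(c); m=(W[...,2]>95)&(W[...,2]<106)&(abs(W[...,0]-576)<40)&(abs(W[...,1]-35)<40); P=W[m]
print(len(P)); 
if len(P)>20: print(cv2.minAreaRect(P[:,:2].astype(np.float32)))
E
```

```text
{'time': np.float64(7.45), 'tcp_pos': array([557.486,  99.793, 181.815]), 'tool_rot': array([0.766, 0.643, 0.001, 0.004]), 'wrist_force': array([ 0.351, -0.451, -0.363]), 'opening': np.float64(47.896)}
337
((568.4877319335938, 36.46833419799805), (12.177268981933594, 35.754024505615234), 79.67922973632812)
```

View pics/w2.png

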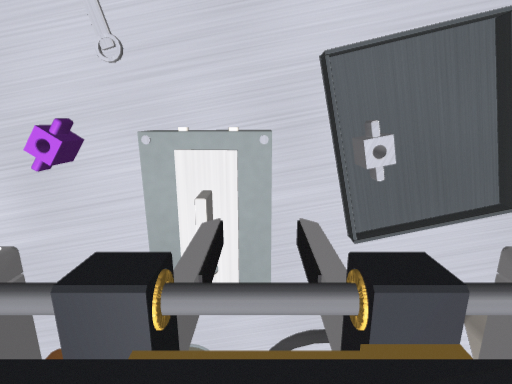

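The nut is standing upright in the tray at (380,152), and the cover is still on the box. Now I'll grip the cover rib.

Call:
play_rows(targets="4.8 0.9 -3.5 0 0;4.8 1.8 -6.5 -1 0;4.8 1.8 -6.5 -4 0;4.8 1.8 -6.5 -7 0;4.8 1.8 -6.5 -10 0;4.8 1.8 -6.5 -11.5 0;4.8 1.8 -6.5 -11.5 0;0.6 1.8 -6.5 -11.5 0;0.6 1.8 -6.5 -11.5 0;0.6 1.8 -6.5 -11.5 0;0.6 1.8 -6.5 -11.5 0", force=40)

```text
time: 8.88
tcp_pos: [575.3, 30.7, 67.0]
tool_rot: [0.767, 0.642, -0.0, 0.005]
wrist_force: [-0.9, 2.7, 3.9]
opening: 11.9
```

Call:
play_rows(targets="0.6 0 0 1.5 0;0.6 0 0 4 0;0.6 0 0 7 0;0.6 0 0 9 0;0.6 0 0 9 0;0.6 0 0 9 0")

```text
time: 9.62
tcp_pos: [574.5, 30.6, 156.4]
tool_rot: [0.767, 0.642, -0.001, 0.005]
wrist_force: [-0.4, -0.4, -2.1]
opening: 11.2
```

```bash
python3 - <<'E'
from h import *
import pickle
c=cam('wrist'); save('w3',c['img']); pickle.dump(c,open('w3.pkl','wb'))
d=cam('side'); save('s3',d['img'])
print({k:np.round(v,3) for k,v in monitor.observe().items() if k in('tcp_pos','tool_rot','wrist_force','opening','time','torque')})
W=world(c)
m=(W[...,2]>70)&(W[...,2]<190)&(abs(W[...,1]-35)<90); m[250:]=False;P=W[m];print(len(P))
if len(P): print(cv2.minAreaRect(P[:,:2].astype(np.float32)), np.percentile(P[:,2],[5,50,95])); A=np.c_[P[:,:2],np.ones(len(P))]; print(np.linalg.lstsq(A,P[:,2],rcond=None)[0])
E
```

```text
{'time': np.float64(9.725), 'tcp_pos': array([574.306,  30.7  , 155.804]), 'tool_rot': array([ 0.767,  0.642, -0.001,  0.004]), 'wrist_force': array([ 0.332, -0.809, -2.463]), 'torque': array([-0.025,  0.008,  0.072]), 'opening': np.float64(11.51)}
9887
((553.1200561523438, 35.14739227294922), (70.3851547241211, 96.04934692382812), 79.853515625) [149.941728   151.02742259 152.76492957]
[ 3.64511673e-02 -9.73545291e-03  1.32967217e+02]
```

View pics/w3.png

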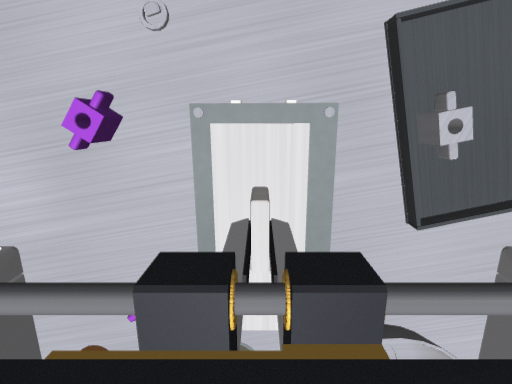

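View pics/s3.png

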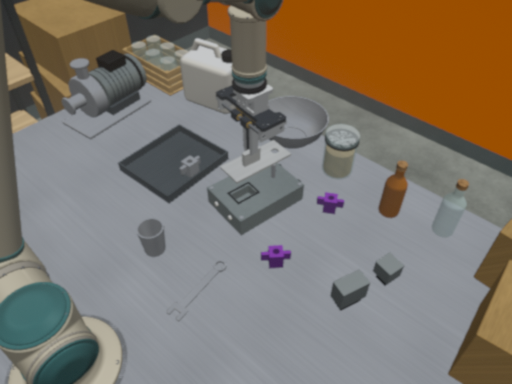

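The cover is held level and the socket is visible at about (243,190) in the side view. Now I'll carry it to the tray.

Call:
play_rows(targets="0.6 -0.8 4 0 0.03;0.6 -1.6 9 0 0.07;0.6 -2.5 14 0 0.12;0.6 -3.3 19 0 0.17;0.6 -4.2 24 0 0.22;0.6 -5 29 0 0.22;0.6 -5.24 31.2 -1 0.22;0.6 -5.24 31.2 -4 0.22;0.6 -5.24 31.2 -8 0.22;0.6 -5.24 31.2 -11.5 0.22;0.6 -5.24 31.2 -13 0.22;0.6 -5.24 31.2 -13 0.22")

```text
time: 11.22
tcp_pos: [521.3, 341.7, 24.5]
tool_rot: [0.692, 0.722, -0.002, 0.004]
wrist_force: [-0.2, 0.5, -1.7]
opening: 11.7
```

Call:
play_rows(targets="0.6 0 0.1 -0.5 0;0.6 0 0.1 -0.75 0;0.6 0 0.1 -0.85 0;0.6 0 0.1 -0.85 0")

```text
time: 11.72
tcp_pos: [521.8, 342.8, 17.0]
tool_rot: [0.692, 0.722, -0.002, 0.004]
wrist_force: [-0.6, -0.5, 2.2]
opening: 11.2
```

Call:
play_rows(targets="2.6 0 0.1 -0.1 0;2.6 0 0.1 -0.1 0;2.6 0 0.1 0.5 0;2.6 0 0.1 4 0;2.6 0 0.1 9 0;6 0 0.1 14 0;6 1 -4 19 -0.05;6 2 -10 23 -0.1;6 3 -15 23 -0.15;6 4 -20 23 -0.22;6 4.5 -26 23 -0.22;6 4.5 -30.6 23 -0.22")

```text
time: 13.22
tcp_pos: [567.0, 34.5, 247.4]
tool_rot: [0.767, 0.642, -0.002, 0.005]
wrist_force: [0.1, 0.3, -1.0]
opening: 59.7
```

Call:
play_rows(targets="6 0 0 0 0;6 0 0 0 0")

```text
time: 13.48
tcp_pos: [567.0, 34.9, 247.7]
tool_rot: [0.767, 0.641, -0.002, 0.004]
wrist_force: [-0.6, 0.3, 0.2]
opening: 60.1
```

```bash
python3 - <<'E'
from h import *
import pickle
c=cam('wrist'); save('w4',c['img']); pickle.dump(c,open('w4.pkl','wb'))
print({k:np.round(v,3) for k,v in monitor.observe().items() if k in('tcp_pos','tool_rot','time')})
print([(np.round(a['at'],1),round(a['confidence'],2),np.round(onz(c,a['at'],55)[:2],1)) for a in place_of('socket','wrist')][:3])
print([(np.round(a['at'],1),round(a['confidence'],2),np.round(onz(c,a['at'],55)[:2],1)) for a in place_of('stud','wrist')][:3])
d=cam('side'); save('s4',d['img']); pickle.dump(d,open('s4.pkl','wb'))
W=world(d); 
for (x,y) in [(470,340),(600,346),(520,310),(520,372)]:
    m=np.hypot(W[...,0]-x,W[...,1]-y)<10; print(x,y,np.nanmedian(W[m][:,2]))
W=world(c); m=(W[...,2]<46)&(abs(W[...,0]-551)<40)&(abs(W[...,1]-39)<35); P=W[m]; print(len(P), cv2.minAreaRect(P[:,:2].astype(np.float32)),np.nanmedian(P[:,2]))
m=(W[...,2]>50)&(W[...,2]<60)&(abs(W[...,0]-590)<130)&(abs(W[...,1]-32)<100); P=W[m]; print(len(P), cv2.minAreaRect(P[:,:2].astype(np.float32)))
E
```

```text
{'time': np.float64(13.525), 'tcp_pos': array([566.997,  35.533, 247.603]), 'tool_rot': array([ 0.767,  0.642, -0.002,  0.004])}
[(array([260.6, 163.5]), 0.92, array([552.2,  38.3]))]
[(array([259.6, 232.4]), 0.91, array([650.8,  19. ])), (array([466.5, 153.2]), 0.68, array([587.8, 314.5]))]
470 340 11.120010968790906
600 346 5.8569603907738195
520 310 8.558763132157921
520 372 10.031462395057167
933 ((552.0170288085938, 38.53228759765625), (32.96906280517578, 55.687740325927734), 80.24757385253906) 25.577296496428858
14173 ((590.412841796875, 32.10564041137695), (150.4750213623047, 209.5862579345703), 80.12622833251953)
```

View pics/w4.png

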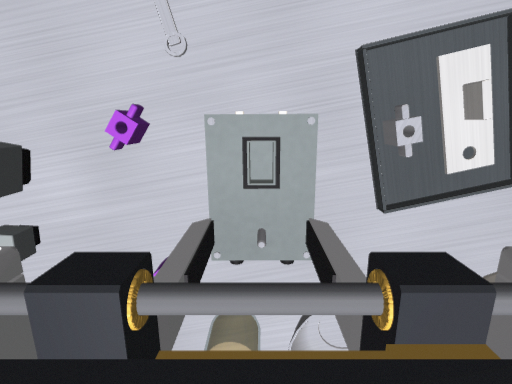

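View pics/s4.png

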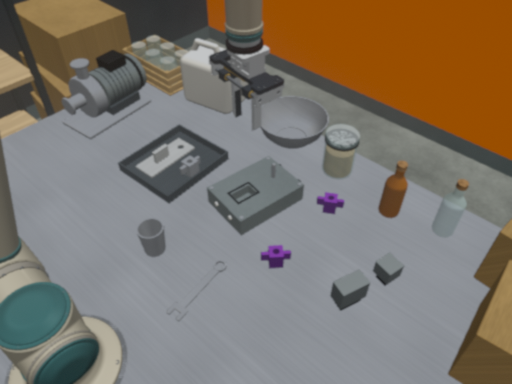

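The tray now holds the cover lying flat (470,110) and the nut (408,130). The empty socket is at (261,163), world (552,38.5). Now to look at the relay.

Call:
play_rows(targets="7 -1.2 -5 0 -0.05;7 -2.5 -10 0 -0.1;7 -4 -15 0 -0.175;7 -5 -20 0 -0.175;7 -6.3 -25 0 -0.175;7 -7.6 -30 0 -0.175;7 -9 -35 0 -0.175;7 -9.2 -36.2 0 -0.175;7 -9.2 -36.2 0 -0.175;7 -9.2 -36.2 0 -0.175")

```text
time: 14.92
tcp_pos: [475.6, -324.3, 247.5]
tool_rot: [0.819, 0.574, -0.002, 0.004]
wrist_force: [-0.3, 0.4, -0.3]
opening: 69.7
```

```bash
python3 - <<'E'
from h import *
import pickle
c=cam('wrist'); save('w5',c['img']); pickle.dump(c,open('w5.pkl','wb'))
print({k:np.round(v,3) for k,v in monitor.observe().items() if k in('tcp_pos','tool_rot','time')})
print([(np.round(a['at'],1),round(a['confidence'],2),np.round(onz(c,a['at'],40.5)[:2],1)) for a in place_of('relay_mid','wrist')][:3])
W=world(c); m=(W[...,2]>76)&(W[...,2]<86)&(abs(W[...,0]-494)<70)&(abs(W[...,1]+333)<60); P=W[m]; print(len(P), cv2.minAreaRect(P[:,:2].astype(np.float32)),np.nanmedian(P[:,2]))
E
```

```text
{'time': np.float64(14.975), 'tcp_pos': array([ 475.583, -324.315,  247.565]), 'tool_rot': array([ 0.819,  0.574, -0.002,  0.004])}
[(array([261.9, 182.3]), 0.42, array([ 489.4, -326.8]))]
1582 ((493.1628112792969, -330.7979736328125), (39.92949295043945, 69.24323272705078), 70.08031463623047) 81.37987492038167
```

View pics/w5.png

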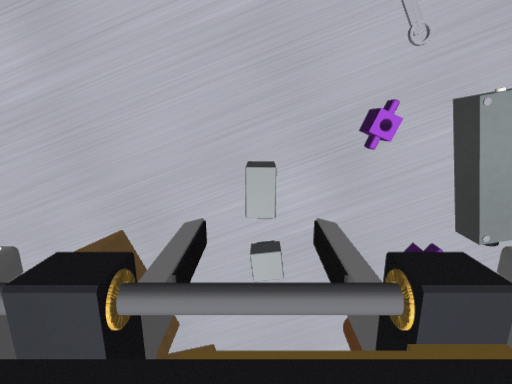

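The relay top is at (261,190) and the square block is beside it at (267,262). I'll descend on the relay.

Call:
play_rows(targets="7 1.76 -0.65 -4 0;7 1.76 -0.65 -9 0;7 1.76 -0.65 -14 0;7 1.76 -0.65 -18 0;7 1.76 -0.65 -20.5 0;7 1.76 -0.65 -20.85 0;7 1.76 -0.65 -20.85 0;7 1.76 -0.65 -20.85 0")

```text
time: 16.02
tcp_pos: [494.3, -331.5, 40.7]
tool_rot: [0.819, 0.574, -0.002, 0.006]
wrist_force: [-0.5, 0.1, 0.7]
opening: 70.0
```

```bash
python3 - <<'E'
from h import *
import pickle
c=cam('wrist'); save('w6',c['img'])
print({k:np.round(v,3) for k,v in monitor.observe().items() if k in('tcp_pos','tool_rot','time')})
W=world(c); m=(W[...,2]>70)&(W[...,2]<90)&(abs(W[...,0]-494)<60)&(abs(W[...,1]+333)<50);m[270:]=False; P=W[m]; print(len(P)); print(cv2.minAreaRect(P[:,:2].astype(np.float32)),np.nanmedian(P[:,2]))
E
```

```text
{'time': np.float64(16.075), 'tcp_pos': array([ 494.13 , -331.509,   40.667]), 'tool_rot': array([ 0.819,  0.574, -0.002,  0.006])}
6565
((486.60748291015625, -328.6191101074219), (73.18281555175781, 66.66281127929688), 29.187522888183594) 81.39933134431165
```

View pics/w6.png

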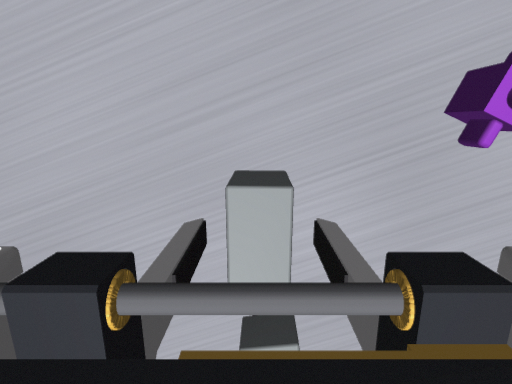

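The relay sits centred between the fingers at (260,230). Closing now.

Call:
play_rows(targets="3.5 0 0 0 0;3.5 0 0 0 0;3.5 0 0 0 0;3.5 0 0 0 0", force=45)

```text
time: 16.58
tcp_pos: [494.1, -331.6, 40.8]
tool_rot: [0.819, 0.574, -0.002, 0.006]
wrist_force: [0.5, 0.6, 0.7]
opening: 39.6
```

Call:
play_rows(targets="3.5 0 0 1 0;3.5 0 0 4 0;3.5 0 0 8 0;3.5 0 0 12 0;3.5 0 0 15 0;3.5 0 0 15 0")

```text
time: 17.32
tcp_pos: [495.4, -332.6, 193.5]
tool_rot: [0.819, 0.574, -0.001, 0.008]
wrist_force: [0.2, -0.2, -2.2]
opening: 39.6
```

```bash
python3 - <<'E'
from h import *
import pickle
c=cam('wrist'); save('w7',c['img']); pickle.dump(c,open('w7.pkl','wb'))
d=cam('side'); save('s7',d['img'])
print({k:np.round(v,3) for k,v in monitor.observe().items() if k in('tcp_pos','tool_rot','time','opening','wrist_force','torque')})
W=world(c); m=(W[...,2]>180)&(W[...,2]<260)&(abs(W[...,0]-494)<60)&(abs(W[...,1]+333)<50);m[275:]=False;m[:,:215]=False;m[:,310:]=False; P=W[m]; 
T=P[P[:,2]>np.median(P[:,2])-5]
print(len(P),cv2.minAreaRect(T[:,:2].astype(np.float32)),np.nanmedian(T[:,2]))
A=np.c_[T[:,:2],np.ones(len(T))];print(np.linalg.lstsq(A,T[:,2],rcond=None)[0])
E
```

```text
{'time': np.float64(17.425), 'tcp_pos': array([ 493.513, -331.041,  189.858]), 'tool_rot': array([ 0.819,  0.574, -0.002,  0.005]), 'wrist_force': array([-0.695,  0.869, -1.984]), 'torque': array([ 0.024, -0.005, -0.022]), 'opening': np.float64(39.785)}
7639 ((489.67584228515625, -327.941162109375), (57.472225189208984, 57.603092193603516), 70.06510162353516) 234.25024025232068
[2.63902300e-02 1.38946478e-02 2.27216395e+02]
```

View pics/w7.png

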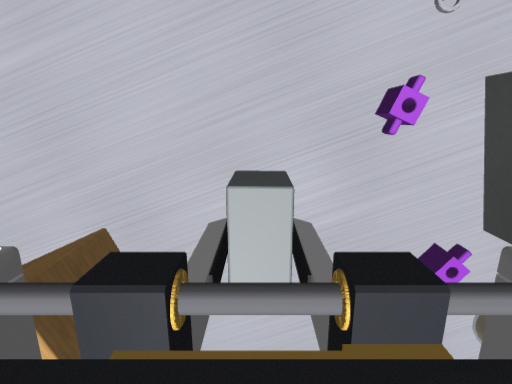

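View pics/s7.png

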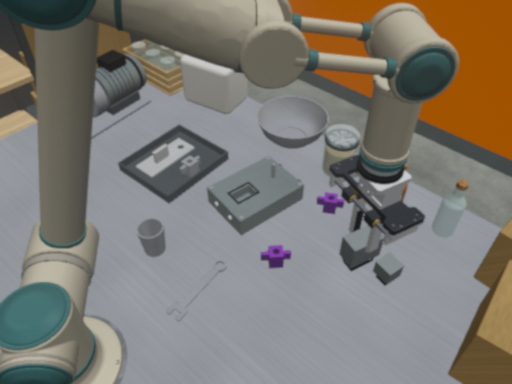

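```bash
python3 - <<'E'
from h import *
import pickle
c=pickle.load(open('w7.pkl','rb')); W=world(c)
t=np.array([493.5,-331.04]); a=np.radians(70.05); j=np.array([np.cos(a),np.sin(a)]); l=np.array([np.sin(a),-np.cos(a)])
for v in range(165,280,8):
    row=W[v,215:310]; k=(row[:,2]>228)&(row[:,2]<242); 
    if k.sum()<5: print(v,'-',np.nanmedian(row[:,2])); continue
    s=(row[k][:,:2]-t); print(v,np.where(k)[0][[0,-1]]+215,np.round([(s@j).min(),(s@j).max(),(s@l).mean()],1),row[k][:,2].mean().round(1))
g=cv2.cvtColor(c['img'],cv2.COLOR_RGB2GRAY); print(g[215,200:325].tolist())
for n in ('scene0','side0'):
    pass
for n in('scene','side'):
    c=cam(n); 
    print(n,[(np.round(a['at'],1),round(a['confidence'],2),np.round(onz(c,a['at'],55)[:2],1)) for a in place_of('socket',n)][:2])
    W=world(c)
    m=(W[...,2]>52)&(W[...,2]<58)&(abs(W[...,0]-590)<130)&(abs(W[...,1]-32)<100); P=W[m]; print(len(P), cv2.minAreaRect(P[:,:2].astype(np.float32)))
E
```

```text
165 - 0.33888211896020454
173 - 191.25584864070026
181 - 220.26123393589899
189 [226 293] [-19.4  19.6 -31.1] 234.1
197 [226 293] [-19.7  19.8 -26.3] 234.0
205 [226 293] [-19.7  20.1 -21.5] 234.2
213 [227 292] [-19.2  19.4 -16.5] 234.0
221 [227 292] [-19.4  19.6 -11.6] 234.2
229 [215 309] [-25.3  28.9  -7.1] 235.7
237 [226 293] [-19.6  19.9  -1.4] 234.4
245 [226 293] [-19.7  20.    3.8] 234.4
253 [226 293] [-19.7  20.    9. ] 234.4
261 [228 291] [-19.5  19.7  14.5] 234.3
269 [228 291] [-19.6  19.9  20. ] 234.3
277 [228 290] [-19.9  19.2  25.5] 234.3
[183, 183, 184, 182, 182, 182, 183, 185, 187, 187, 187, 186, 186, 185, 185, 185, 186, 187, 186, 185, 185, 185, 185, 185, 185, 187, 150, 141, 154, 176, 181, 179, 181, 178, 180, 180, 180, 178, 179, 179, 179, 180, 178, 178, 179, 178, 179, 180, 180, 180, 179, 178, 180, 179, 179, 178, 178, 180, 180, 179, 180, 179, 178, 178, 178, 177, 179, 178, 178, 178, 179, 178, 178, 177, 179, 177, 178, 177, 178, 178, 177, 178, 177, 178, 176, 177, 177, 177, 177, 177, 177, 156, 139, 116, 175, 183, 185, 186, 187, 189, 190, 188, 189, 188, 187, 189, 187, 187, 188, 185, 184, 182, 180, 179, 181, 180, 181, 180, 180, 181, 182, 182, 184, 185, 185]
scene [(array([265.1, 187.6]), 0.8, array([549.8,  34.1]))]
2096 ((590.6182250976562, 28.91314697265625), (152.7579803466797, 214.6824188232422), 80.23677062988281)
side [(array([243.5, 191.1]), 0.71, array([554. ,  39.7]))]
2742 ((589.6625366210938, 29.315017700195312), (154.03306579589844, 213.26329040527344), 79.93539428710938)
```

Call:
play_rows(targets="3.5 0.8 5 0 0.02;3.5 1.6 10 0 0.06;3.5 2.4 15 0 0.1;3.5 3.2 20 0 0.14;3.5 4 25 0 0.175;3.5 4.8 30 0 0.175;3.5 5.6 35 0 0.175;3.5 5.85 37 0 0.175;3.5 5.85 37 -3 0.175;3.5 5.85 37 -6 0.175;3.5 5.85 37 -8.2 0.175;3.5 5.85 37 -8.2 0.175")

```text
time: 19.12
tcp_pos: [549.8, 38.5, 104.7]
tool_rot: [0.766, 0.643, -0.004, 0.003]
wrist_force: [-0.2, -0.4, -2.3]
opening: 39.7
```

Call:
play_rows(targets="3.5 0 0 0 0;3.5 0 0 0 0")

```text
time: 19.38
tcp_pos: [550.4, 38.1, 105.5]
tool_rot: [0.766, 0.643, -0.003, 0.003]
wrist_force: [-0.4, -0.4, -1.5]
opening: 39.3
```

```bash
python3 - <<'E'
from h import *
import pickle
c=cam('wrist'); save('w8',c['img']); pickle.dump(c,open('w8.pkl','wb'))
d=cam('side'); save('s8',cv2.resize(d['img'][120:250,180:330],None,fx=5,fy=4.5,interpolation=2))
print({k:np.round(v,3) for k,v in monitor.observe().items() if k in('tcp_pos','tool_rot','time','opening','wrist_force')})
W=world(c); m=(W[...,2]>51)&(W[...,2]<59)&(abs(W[...,0]-590)<130)&(abs(W[...,1]-32)<100);m[250:]=False; P=W[m]; print(len(P)); q=P[:,:2];a=np.radians(-9.9);R=np.array([[np.cos(a),np.sin(a)],[-np.sin(a),np.cos(a)]]);e=(q-[551.6,38.7])@R.T; print(np.percentile(e,[0.3,99.7],axis=0))
E
```

```text
{'time': np.float64(19.475), 'tcp_pos': array([550.392,  38.316, 105.595]), 'tool_rot': array([ 0.766,  0.643, -0.003,  0.003]), 'wrist_force': array([ 0.366, -0.125, -1.598]), 'opening': np.float64(39.457)}
13348
[[-65.26365115 -74.7723182 ]
 [ 43.68291848  74.71496358]]
```

View pics/w8.png

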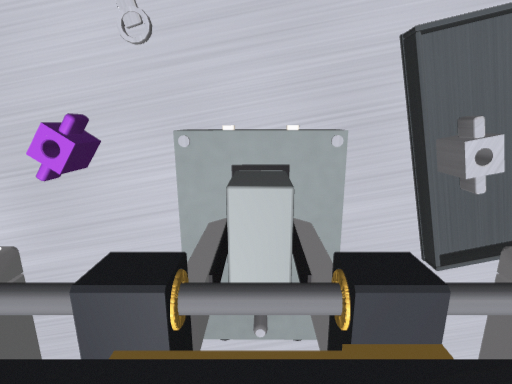

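View pics/s8.png

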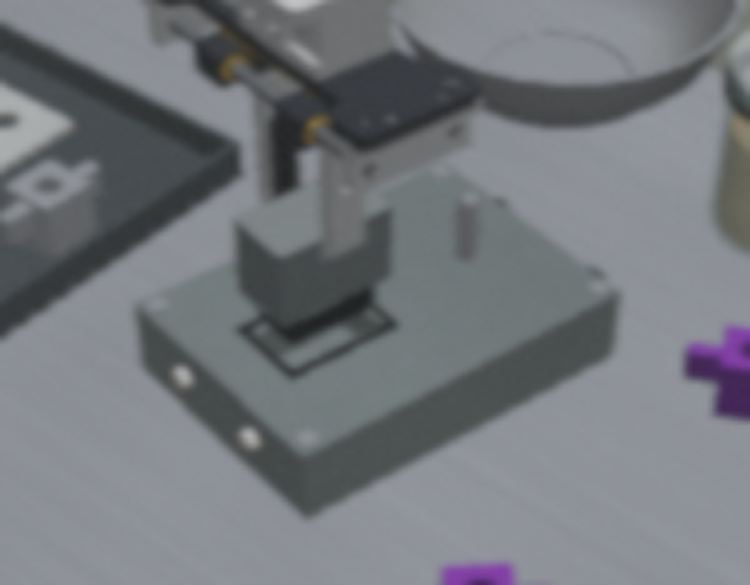

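Call:
play_rows(targets="3.5 0.14 0.05 -0.4 0;3.5 0.14 0.05 -0.8 0;3.5 0.14 0.05 -1.2 0;3.5 0.14 0.05 -1.6 0;3.5 0.14 0.05 -1.6 0")

```text
time: 20.1
tcp_pos: [551.4, 38.8, 89.1]
tool_rot: [0.766, 0.643, -0.004, 0.003]
wrist_force: [0.1, 1.0, -2.5]
opening: 39.5
```

Call:
play_rows(targets="3.5 0 0 -0.3 0;3.5 0 0 -0.6 0;3.5 0 0 -0.9 0;3.5 0 0 -0.9 0")

```text
time: 20.6
tcp_pos: [551.1, 38.8, 79.7]
tool_rot: [0.766, 0.643, -0.004, 0.003]
wrist_force: [0.1, 0.5, -3.4]
opening: 39.3
```

Call:
play_rows(targets="3.5 0 0 -0.3 0;3.5 0 0 -0.6 0;3.5 0 0 -0.8 0;3.5 0 0 -0.95 0;3.5 0 0 -1.05 0;3.5 0 0 -1.05 0")

```text
time: 21.35
tcp_pos: [550.8, 38.8, 70.8]
tool_rot: [0.766, 0.643, -0.004, 0.003]
wrist_force: [-2.6, -0.1, 8.2]
opening: 39.4
```

Call:
play_rows(targets="3.5 0 0 -0.15 0;3.5 0 0 -0.25 0;3.5 0 0 -0.25 0")

```text
time: 21.72
tcp_pos: [550.8, 38.9, 70.7]
tool_rot: [0.766, 0.643, -0.004, 0.003]
wrist_force: [-5.6, -0.7, 12.7]
opening: 39.6
```

Firmly seated: the height no longer changes under more push. I'll relax, open, and rise.

Call:
play_rows(targets="3.5 0 0 0 0;5.5 0 0 0 0;5.5 0 0 0 0;5.5 0 0 0 0;5.5 0 0 2 0;5.5 0 0 6 0;5.5 0 0 11 0;5.5 0 0 16 0;5.5 0 0 18 0;5.5 0 0 18 0")

```text
time: 22.98
tcp_pos: [551.8, 38.8, 252.3]
tool_rot: [0.766, 0.643, -0.002, 0.004]
wrist_force: [-0.5, 0.8, 0.0]
opening: 55.0
```

```bash
python3 - <<'E'
from h import *
c=cam('wrist'); save('w9',c['img'])
d=cam('side'); save('s9',d['img']); save('s9c',cv2.resize(d['img'][110:250,110:330],None,fx=3.6,fy=3.6,interpolation=2))
print({k:np.round(v,3) for k,v in monitor.observe().items() if k in('tcp_pos','tool_rot','time','opening','wrist_force')})
for n,C in(('w',c),('s',d)):
    W=world(C); m=(W[...,2]>100)&(W[...,2]<120)&(abs(W[...,0]-551)<50)&(abs(W[...,1]-39)<40)
    if n=='w': m[:,:205]=False
    P=W[m]; print(n,len(P), cv2.minAreaRect(P[:,:2].astype(np.float32)),np.median(P[:,2]))
    A=np.c_[P[:,:2],np.ones(len(P))];print(np.linalg.lstsq(A,P[:,2],rcond=None)[0][:2])
E
```

```text
{'time': np.float64(23.075), 'tcp_pos': array([550.163,  38.892, 249.588]), 'tool_rot': array([ 0.766,  0.643, -0.004,  0.002]), 'wrist_force': array([ 0.689, -0.739, -0.615]), 'opening': np.float64(55.124)}
w 1857 ((550.5383911132812, 40.041595458984375), (39.65327453613281, 69.74166870117188), 80.37515258789062) 111.4477729783301
[ 0.0028969 -0.0028318]
s 382 ((549.2394409179688, 36.860618591308594), (43.77554702758789, 72.18164825439453), 76.71150970458984) 109.64546354164176
[0.03595116 0.07399189]
```

View pics/s9c.png

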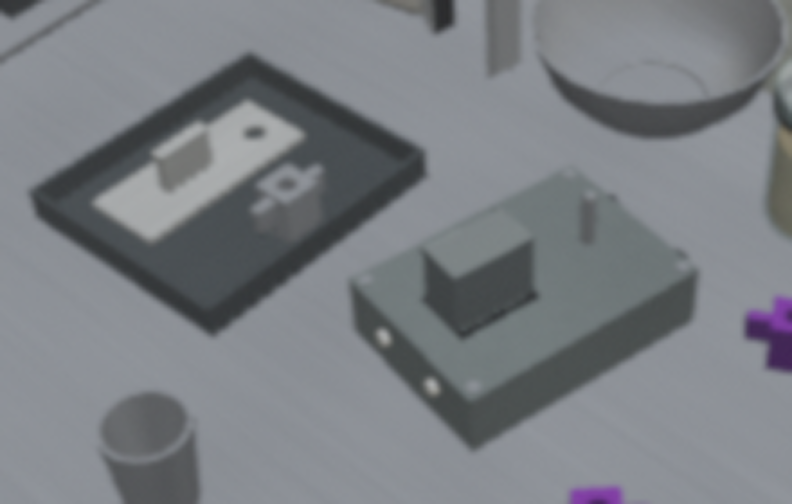

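View pics/w9.png

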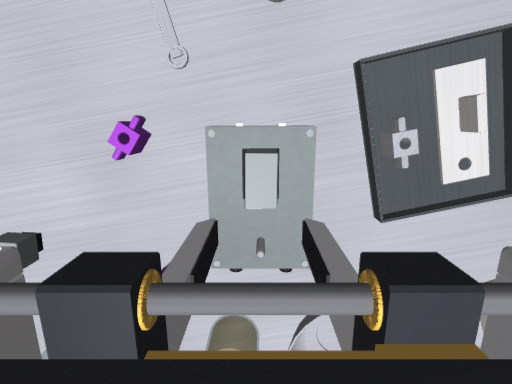

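The relay is flush on the box, upright, with its top at 111.4 mm (111 expected). One check that the cover is flat, and then I'll hand in.

```bash
python3 - <<'E'
from h import *
for n in('wrist','side'):
    c=cam(n);W=world(c); g=c['img'].mean(-1)
    m=(g>150)&(W[...,2]>-5)&(W[...,2]<30)&(abs(W[...,0]-539)<100)&(abs(W[...,1]-343)<45);P=W[m]
    A=np.c_[P[:,:2]-[535,343],np.ones(len(P))];print(n,len(P),np.linalg.lstsq(A,P[:,2],rcond=None)[0],cv2.minAreaRect(P[:,:2].astype(np.float32)))
W=world(c); m=(W[...,2]>50)&(W[...,2]<70)&(abs(W[...,0]-607)<40)&(abs(W[...,1]+362)<40); P=W[m]; print('block',cv2.minAreaRect(P[:,:2].astype(np.float32)),np.median(P[:,2]))
E
```

```text
wrist 4652 [-1.35017325e-03 -2.86226534e-03  1.15886135e+01] ((538.1063842773438, 346.88818359375), (173.2057647705078, 75.91026306152344), 2.265007257461548)
side 655 [-1.05072556e-03 -1.13001957e-02  1.02041722e+01] ((536.1970825195312, 345.3782958984375), (170.02316284179688, 75.94631958007812), 2.867844581604004)
block ((605.8084106445312, -364.7406005859375), (47.05695724487305, 47.34269714355469), 74.533203125) 58.78626179717391
```

```bash
python3 -c "
from rig import r
print(r.close_job())"
```

```text
the job is handed in; nothing more can be done
None
```

The job is done and handed in, at about 23 s on the robot's clock. I put the steel wing nut in the tray, laid the cover flat beside it, and plugged the relay into the socket. The arm then let go and withdrew above the box.

**Last checks:**
- **Relay:** its top is level at 111.4 mm against 111 mm expected. Its yaw is within about 0.5° of the socket's in the wrist camera. When I pushed harder (up to about 13 N) it went no deeper.
- **Cover:** the plate's top lies at about 11 mm, as expected for a 6 mm plate on the 5 mm tray floor. The wrist camera shows less than 0.2° of tilt.
- **Nut:** it stands upright in the tray, clear of the cover.
- **Square block:** it has not moved (within 1 mm). I did not go near the purple look-alikes.

**Where the checks disagreed:** the side camera's coarse, noisy depth reads the relay's top as tilted about 5° and yawed about 3°. I put that down to that camera's few, noisy points, since the closer wrist view and the pictures show the relay straight. While I gripped the cover, it shifted about 4 mm on the box before lifting, with no effect on the result.

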